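# Flip the parts case open

## Robot

A 7-joint arm with a two-finger parallel gripper is mounted at the origin on the work surface; the furniture and walls round the work are solid. World frame = base frame: x ahead of the robot, y to its left, z up, the work surface at z = 0. Lengths are in mm, angles in rad, forces in N, time in s.
With the tool pointing down it reaches from about 375 to 925 mm from the base axis. Payload 3.1 kg.
Tool frame: the origin (TCP) lies on the centre line of the jaws, within the pads' length; the fingertips stand 22 mm ahead of it and the grasp point (between the pads) lies 3 mm ahead of it; z points along the fingers, y is the line along which they close (so a half turn about z gives the same grasp; the last joint's range is limited). The gripper opens to 85 mm and grips with 20 to 120 N. Pads are 22 mm wide; open, the fingers measure 114 mm over their backs; the gripper's body (76 mm by 85 mm) begins 54 mm behind the grasp point. The pads swing forward as they close: fully open they stand 13 mm farther back than shut.
Start: joints at [-1.368, 0.383, 0.044, 1.598, -0.018, 1.161, -0.05], TCP at [192.563, 620.824, 253.269] pointing down, gripper open.
Joint ranges: [-2.61, 2.61], [-0.41, 2.15], [-1.48, 1.57], [0, 2.5], [-1.57, 4.71], [0.05, 1.97], [-2.85, 2.85]. Speed limits (rad/s): [2.79, 2.79, 3.14, 3.14, 3.14, 3.14, 3.14].

## Interface

Orientations are given as a rotation vector (axis times angle).
In Python, from rig import observe, vision, close_job gives the robot as it stands. The module is installed in compiled form; this text tells all that it offers.
- The arm moves only by the tool send_rows, never from a script. Its arguments are lists of equal length, an entry for each row: "linear": the shift along the tool's x, y, z in mm, a list of three; "delta_rot": the turn, a rotation vector about the tool's x, y, z in rad, a list of three; "hand": the opening, from -1 (shut) to 1 (fully open). In form: {"linear": [[dx, dy, dz], ...], "delta_rot": [[rx, ry, rz], ...], "hand": [hand, ...]}. A call has exactly 10 rows; each row is the pose to reach, as a shift and turn from the pose commanded when the call began, along the tool's axes at that moment; what a row does not reach only later rows make up. A row lasts 1/8 s, in which the tool goes at most 62.5 mm and 10.7 degrees, less where a joint would pass 70% of its speed; a pose out of reach is approached as far as the arm can. A call with a gripper value outside its range is refused whole. The fingers move at their own pace and stop on an object; "force" is the grip in N (left out, the last holds). Time passes only in rows, so rows that repeat a pose let the fingers close, or fill a call up. It gives the time, the measured TCP pose, the force, the opening and the grip force at its end, in the units of the state.
- observe(): the state, without advancing time (a new reading comes with each control period).
- vision.capture(name): name is "scene" or "top" or "wrist"; returns the picture (420x560x3 uint8, red, green, blue); there is no depth.
- vision.camera_params(name): a dict with "camera_matrix" (3x3 intrinsics, pixels), "k1" (the pictures are not rectified: a ray, as slopes to the right and down, at radius r is drawn at 1 + k1 r^2 times it, then the intrinsics apply), "xyz" and "attitude" of the camera in the world; the wrist camera has in their place "hand_eye" (4x4, takes a point from camera to tool coordinates, whose origin is the TCP and whose axes are the flange's). Camera axes: x right, y down, z forward; pixel columns grow to the right and rows downward; lengths in mm; the calibration is good to about 2 mm. A picture is of the moment at which its call begins: read the wrist's pose just before it. camera_params takes no time and is no camera call.
- close_job(): hands the job in; it is judged then, once.
The state is a dict: "time": time; "qpos": joint angles; "joint_velocities": joint speeds; "tau": joint torques, N m; "eef_pos": TCP position; "eef_rot": TCP orientation; "wrist_force": force on the tool from outside, world axes, zero at the start; "ft_torque": the same for the moment, N m; "finger_gap": finger opening in mm; "grip_force": force on a finger pad.
Only numpy, scipy, OpenCV 4.12 (cv2) and the standard library are available. Lean on these libraries where they do the work, as an engineer would, in place of code of your own. Each camera call takes 0.05 s, during which the arm holds its last target. There are 200 camera calls.

## Task

Open the blue parts case: flip its lid up and over, past upright, until it leans back on its hinge as far as it goes and stays open by itself (the steel tab at its front is there for a fingertip to push up on). A small tin stands close behind the case in the way of the lid, so first, with the lid still shut, push the tin along the bench until it is out of the lid's way; it must stay upright and the lid must not hit it. Push gently, grip or lift nothing (the tin included), and leave the jar and the tape where they are.

Things in the scene. Friction and masses are not known exactly. Their poses are not given: they have to be found in the camera images.
- case: parts case, white with a light blue lid, fixed to the bench. Origin: centre of its underside; x points from its front (tab side, towards the robot) to its back (hinge), y to the left, z up. Lower part x -53 to 52, y +-82 mm, 45 mm high. Shut lid x -54 to 52, y +-84, z 46 to 60 mm: a hollow shell, top 2 mm thick, rim walls 3 mm thick reaching 12 mm down
- hinge (a point): middle of the lid's hinge line at the back of the case, at x 56, y 0, z 46 mm of the case; the line runs along the case's y axis. The lid with its tab swings about it
- case_lid (a joint): lid angle in rad: 0 shut, grows as the front of the lid goes up and over to the back, 1.83 fully open against its stop (leaning 15 degrees back beyond upright). Free-running hinge, lid about 0.08 kg: it falls shut below about 1.4 and falls open beyond that, to the stop
- tab_edge (a point): middle of the front edge of the flat steel tab on the lid: 40 mm wide along y, 4 mm thick, sticks out 26 mm from the middle of the lid's front. Shut, this point is at x -80, y 0, z 53 mm of the case, the tab's underside 51 mm above the bench, free space below. It moves with the lid, 136 mm from the hinge line
- tin: round tin with a teal and white label, 58 mm across, 72 mm high, loose, 0.13 to 0.25 kg. Origin: centre of its underside. Starts upright 5 to 10 mm behind the case, up to 40 mm to either side of its middle. At the tin's height the opening lid sweeps to x 78 and y +-84 mm of the case: the tin is out of its way with its centre beyond y +-113 or x 107 mm of the case
- jar: bystander: white jar with red cap, 41 mm across, 65 mm high, loose, standing to the left of the case. Origin: centre of its underside
- tape: bystander: roll of black tape, 58 mm across, 19 mm high, loose, lying flat at the left front corner of the case. Origin: centre of its underside
There are look-alikes about, which are no part of the job. There is more than one size of the case; the one meant has the size given above.

How it is judged:
By the outcome, as a careful person would: the job done as asked, in the order asked, and still so for the second after the job is handed in, with the robot touching nothing.
It also fails if it takes over 54 s, if anything falls off the work surface, if the arm or the gripper's body presses on something with over 40 N, if the wrist force passes 120 N, or if a joint passes its speed limit or range.

## Working session

There is one attempt and no reset: what is moved stays moved. The work goes in short steps, Python scripts to look and compute and a tool call to move; the robot and the scene stay as the last step left them, time stands still between calls to the robot, and variables do not carry over. Pictures are saved under pics/ and viewed, at most 10 in all, crops included, and the job is handed in when it is done.

Besides the shell and the picture viewer there is one more tool, called after "Request:" by a JSON object that holds its "api" and its "payload". send_rows: Moves the arm, as the interface text tells. Its arguments: {"type":"object","properties":{"linear":{"type":"array","items":{"type":"array","items":{"type":"number"}}},"delta_rot":{"type":"array","items":{"type":"array","items":{"type":"number"}}},"hand":{"type":"array","items":{"type":"number"}},"force":{"type":"number"}},"required":["linear","delta_rot","hand"]}

```bash
mkdir -p pics
python3 - <<'E'
from rig import observe, vision
import cv2
s=observe();print(s)
for n in("scene","top"):
    cv2.imwrite(f"pics/{n}0.png",vision.capture(n)[:,:,::-1]);print(vision.camera_params(n))
print(vision.camera_params("wrist"))
E
```

```text
{'time': 0.0, 'qpos': array([-1.36781095,  0.38384593,  0.04382431,  1.59961862, -0.01793756,
        1.16118346, -0.04990233]), 'joint_velocities': array([ 0.00144929, -0.00083368, -0.00051539,  0.00050521, -0.00099707,
        0.00069706,  0.00023345]), 'tau': array([-2.60032857e-04, -4.33457708e+01,  1.02411859e+00, -2.49509758e+01,
        1.04678725e-02,  1.14262156e-02,  1.25363272e-06]), 'eef_pos': array([192.29656756, 619.95875711, 251.85916974]), 'eef_rot': array([-0.47053931, -3.10585442,  0.00415733]), 'wrist_force': array([ 0.09995561, -0.6205057 ,  0.41663539]), 'ft_torque': array([0.02693735, 0.05743953, 0.0046597 ]), 'grip_force': 0.0, 'finger_gap': 85.76112076468465}
{'camera_matrix': array([[479.2658076 ,   0.        , 286.68513047],
       [  0.        , 479.2658076 , 207.57697412],
       [  0.        ,   0.        ,   1.        ]]), 'k1': -0.15499145383077748, 'xyz': array([ 157.63700784, -189.65376168,  536.58374013]), 'attitude': array([-2.10156366,  0.59399177, -0.33401487])}
{'camera_matrix': array([[405.21108247,   0.        , 277.50236755],
       [  0.        , 405.21108247, 217.4179277 ],
       [  0.        ,   0.        ,   1.        ]]), 'k1': -0.11353357837766444, 'xyz': array([428.89637868, 390.12480641, 899.57797521]), 'attitude': array([-2.19002411,  2.17325424, -0.14142913])}
{'camera_matrix': array([[370.50892078,   0.        , 282.33066449],
       [  0.        , 370.50892078, 211.26499447],
       [  0.        ,   0.        ,   1.        ]]), 'k1': -0.09057565214280983, 'hand_eye': array([[ 5.95145716e-05, -9.64105393e-01, -2.65519843e-01,
         6.58915350e+01],
       [ 9.99999888e-01, -6.74953969e-05,  4.69220076e-04,
        -2.38542069e-01],
       [-4.70298973e-04, -2.65519841e-01,  9.64105281e-01,
        -1.21312505e+02],
       [ 0.00000000e+00,  0.00000000e+00,  0.00000000e+00,
         1.00000000e+00]])}
```

View pics/scene0.png

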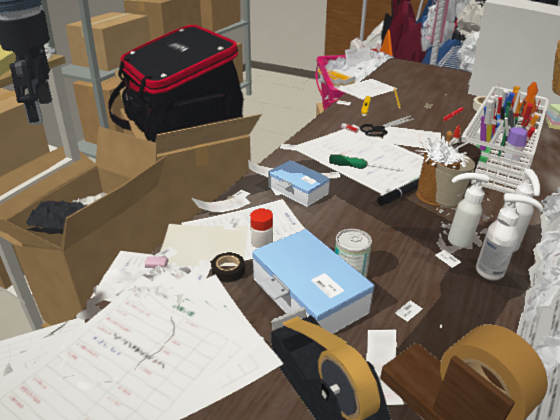

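View pics/top0.png

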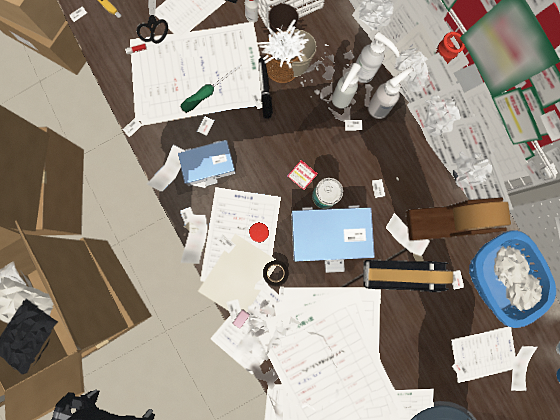

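The large case's lid spans top pixels (293–373, 207–261) with its tab at (335,266). The tin is at top (329,192) and scene (353,250), the jar at top (259,232), and the tape at top (275,272). Possible mix-ups:
- **Case:** the small blue case at top (207,162) / scene (299,182) is too small.
- **Tape:** the brown tape rolls at scene (355,360) and (500,370) are not the black one.
- **Tin:** the pen cups at top (285,50) are not the labelled tin.

```bash
cat > h.py <<'E'
import numpy as np, cv2
from scipy.spatial.transform import Rotation as R
from rig import observe, vision
def ray(name,uv,st=None):
    p=vision.camera_params(name); uv=np.array(uv,float).reshape(-1,1,2)
    n=cv2.undistortPoints(uv,p["camera_matrix"],np.array([p["k1"],0,0,0.]),None,None).reshape(-1,2)
    d=np.c_[n,np.ones(len(n))]
    if name=="wrist":
        H=p["hand_eye"];Rt=R.from_rotvec(st["eef_rot"]).as_matrix()
        return Rt@H[:3,3]+st["eef_pos"], d@(Rt@H[:3,:3]).T
    return p["xyz"], d@R.from_rotvec(p["attitude"]).as_matrix().T
def onz(name,uv,z,st=None):
    o,d=ray(name,uv,st); return o+d*((z-o[2])/d[:,2])[:,None]
def blue(img):
    h=cv2.cvtColor(img,cv2.COLOR_RGB2HSV)
    return cv2.inRange(h,(98,50,110),(115,170,255))
def big(m,box):
    k=np.zeros_like(m);x0,y0,x1,y1=box;k[y0:y1,x0:x1]=m[y0:y1,x0:x1]
    k=cv2.morphologyEx(k,cv2.MORPH_CLOSE,np.ones((5,5)))
    return max(cv2.findContours(k,0,1)[0],key=cv2.contourArea)
E
python3 - <<'E'
from h import *
t=cv2.imread("pics/top0.png")[:,:,::-1].copy()
c=big(blue(t),(280,190,390,290))
print(cv2.boundingRect(c))
w=onz("top",c.reshape(-1,2),60)[:,:2].astype(np.float32)
r=cv2.minAreaRect(w);print(r,cv2.boxPoints(r))
s=cv2.imread("pics/scene0.png")[:,:,::-1].copy()
c=big(blue(s),(240,220,390,330));w=onz("scene",c.reshape(-1,2),60)[:,:2].astype(np.float32)
r=cv2.minAreaRect(w);print("scene",r,cv2.boxPoints(r))
a=t[165:290,230:390];cv2.imwrite("pics/crop1.png",cv2.resize(a[:,:,::-1],None,fx=5,fy=5,interpolation=cv2.INTER_CUBIC)[:600])
a=s[200:340,200:400];cv2.imwrite("pics/crop2.png",cv2.resize(a[:,:,::-1],None,fx=4,fy=4,interpolation=cv2.INTER_CUBIC))
for n,p in(("tin",(329,188)),("jar",(259,232)),("tape",(275,272)),("tab",(335,272))):
    print(n,onz("top",[p],{"tin":72,"jar":65,"tape":19,"tab":55}[n]))
print(onz("scene",[(353,238)],72))
E
```

```text
(292, 208, 82, 53)
((481.8717346191406, 251.67428588867188), (105.35002899169922, 167.7674560546875), 2.943058967590332) [[424.95932 332.74286]
 [433.5731  165.19667]
 [538.7842  170.60571]
 [530.1704  338.15192]]
scene ((477.94482421875, 247.1007537841797), (116.5359115600586, 176.08197021484375), 3.230607271194458) [[414.80792 331.71814]
 [424.73102 155.916  ]
 [541.0817  162.48337]
 [531.1586  338.28552]]
tin [[576.47792129 260.95277282  72.        ]]
jar [[484.09015004 405.59150799  65.        ]]
tape [[400.84410055 371.04245613  19.        ]]
tab [[402.40416037 246.73371451  55.        ]]
[[572.38621032 263.05237324  72.        ]]
```

View pics/crop1.png

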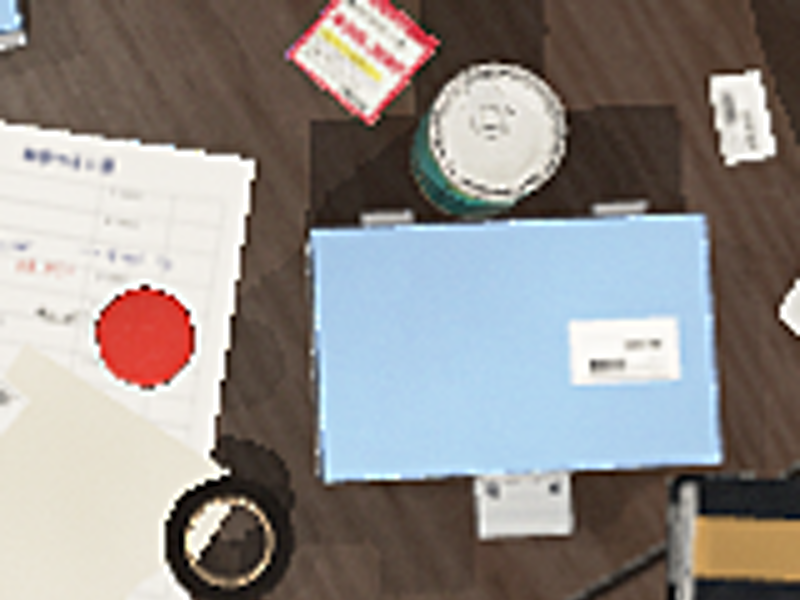

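View pics/crop2.png

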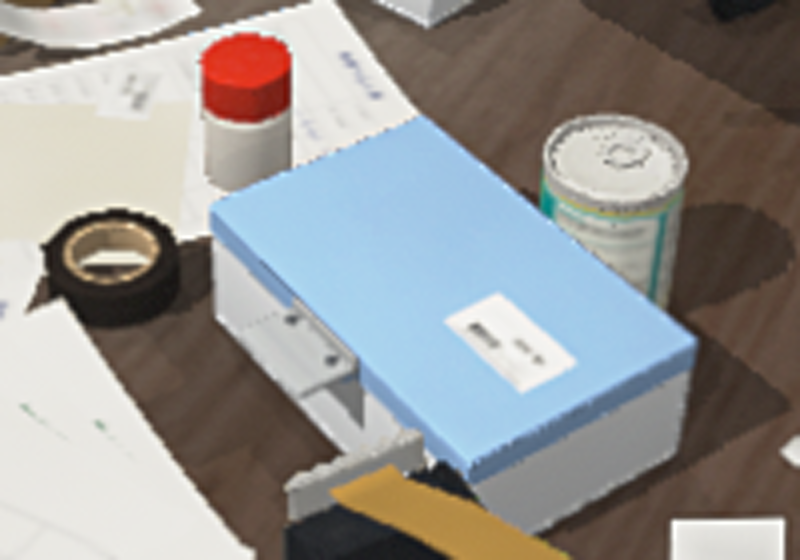

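```bash
cat >> h.py <<'E'
O=np.array([482.9,251.7]);YAW=.0514
def cw(x,y):
    c,s=np.cos(YAW),np.sin(YAW);return O+[c*x-s*y,s*x+c*y]
def wc(p):
    c,s=np.cos(YAW),np.sin(YAW);d=np.array(p)[:2]-O;return np.array([c*d[0]+s*d[1],-s*d[0]+c*d[1]])
def moves(wps,Rt,st=None):
    "wps: case x,y and z of TCP; Rt: wanted orientation (world matrix)"
    st=st or observe();R0=R.from_rotvec(st["eef_rot"]).as_matrix()
    for x,y,z in wps:
        p=np.r_[cw(x,y),z]; print((R0.T@(p-st["eef_pos"])).round(1))
    print("rot",R.from_matrix(R0.T@Rt).as_rotvec().round(3))
RZ=R.from_euler("z",YAW).as_matrix()
DOWN=RZ@np.array([[0,1,0],[1,0,0],[0,0,-1.]])   # tool y along case x, tool x along case y
E
python3 - <<'E'
from h import *
a=onz("top",[(329.4,191)],72)[0];b=onz("scene",[(353.75,240)],72)[0]
print(a,b,wc(a),wc(b))
for n,p,z in(("jar",(259,232),65),("tape",(275,272),19),("tab",(335,272),55)): print(n,wc(onz("top",[p],z)[0]))
yt=wc(a)[1]
moves([(92,yt-66,200),(92,yt-66,38)],DOWN)
E
```

```text
[570.16086657 260.16984328  72.        ] [570.16083756 258.33687809  72.        ] [87.58078036  3.9754234 ] [87.48657846  2.14488048]
jar [  9.0951192  153.62711836]
tape [-75.81602757 123.40065816]
tab [-80.64468433  -0.82406202]
[-494.4 -292.1   52.8]
[-494.4 -291.7  214.8]
rot [-0.002  0.002  1.219]
```

The top and scene views agree on the tin at case (87.5, 3), which fits a gap of about 6.5 mm. The tab measures (-80.6, -0.8) against the expected (-80, 0). Moving to above the right-hand side of the tin.

Request:
{"api": "send_rows", "payload": {"linear": [[-50,-29,5],[-100,-58,10],[-150,-88,15],[-200,-117,20],[-250,-146,26],[-300,-175,31],[-350,-205,36],[-400,-234,42],[-450,-263,48],[-494,-292,53]], "delta_rot": [[0,0,0.15],[0,0,0.3],[0,0,0.45],[0,0,0.6],[0,0,0.75],[0,0,0.9],[0,0,1.05],[0,0,1.219],[0,0,1.219],[0,0,1.219]], "hand": [-0.34,-0.34,-0.34,-0.34,-0.34,-0.34,-0.34,-0.34,-0.34,-0.34]}}

```text
time: 1.35
eef_pos: [578.7, 193.9, 199.6]
eef_rot: [-2.164, -2.277, 0.001]
wrist_force: [0.6, 0.0, 0.1]
finger_gap: 28.0
grip_force: 0.0
```

Run:
```python
from h import *
s=observe();print(s["time"],s["qpos"].round(2),s["eef_pos"],wc(s["eef_pos"]),s["finger_gap"])
moves([(92,-63,200),(92,-63,38)],DOWN,s)
cv2.imwrite("pics/w1.png",vision.capture("wrist")[:,:,::-1])
```

```text
1.35 [-0.78  0.39  0.48  1.77 -0.2   1.04 -0.18] [578.72200354 193.86000335 199.59589794] [ 92.72378553 -62.68669054] 28.00555773569974
[-0.3 -0.7 -0.4]
[ -0.2  -0.6 161.6]
rot [-0.001  0.001 -0.001]
```

View pics/w1.png

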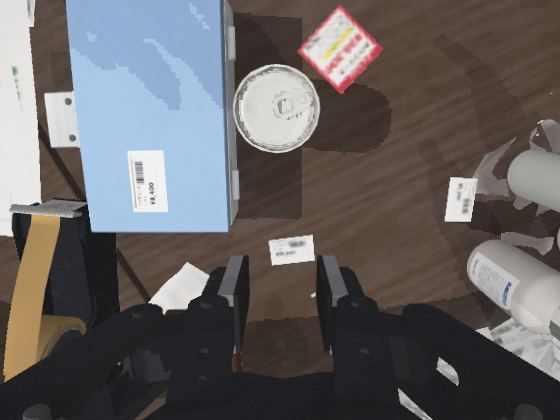

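Wrist view: the tin is at (277,108), just right of the case's back edge, with hinge leaves at (230,40) and (236,185). The fingers straddle the tin's line. Checking the clearance numerically.

Run:
```python
from h import *
s=observe()
for n,p,z in(("tin",(277,108),72),("hinge",(240,185),50),("lidcorner",(229,231),60),("lidcorner2",(91,231),60)): print(n,wc(onz("wrist",[p],z,s)[0]))
```

```text
tin [95.81436097 -5.89971155]
hinge [ 67.23700981 -61.20516868]
lidcorner [ 58.71643741 -93.81783688]
lidcorner2 [-46.97730039 -92.80490079]
```

Run:
```python
from h import *
p=vision.camera_params("wrist");H=np.linalg.inv(p["hand_eye"])
P=np.array([(11,14,22),(11,-14,22),(11,14,18),(11,-14,18)],float)@H[:3,:3].T+H[:3,3]
print(cv2.projectPoints(P,np.zeros(3),np.zeros(3),p["camera_matrix"],np.array([p["k1"],0,0,0.]))[0].reshape(-1,2))
# where should known fixed points project, and top view of the gripper
s=observe();t=vision.capture("top");print(s["eef_pos"])
q=vision.camera_params("top");Rc=R.from_rotvec(q["attitude"]).as_matrix();Rt=R.from_rotvec(s["eef_rot"]).as_matrix()
for l in[(0,0,22),(0,0,-60),(11,14,22),(11,-14,22),(0,29,20),(0,-29,20)]:
    w=s["eef_pos"]+Rt@np.array(l,float);c=(w-q["xyz"])@Rc
    print(l,cv2.projectPoints(c[None],np.zeros(3),np.zeros(3),q["camera_matrix"],np.array([q["k1"],0,0,0.]))[0].ravel())
cv2.imwrite("pics/t1.png",cv2.resize(t[130:290,270:470,::-1],None,fx=3.75,fy=3.75,interpolation=cv2.INTER_CUBIC))
```

```text
[[313.57391719 248.77115881]
 [245.8218165  248.77635876]
 [314.38266329 252.36150606]
 [244.89248903 252.36620004]]
[583.34707543 183.97298476 199.60823037]
(0, 0, 22) [379.27643794 174.8991845 ]
(0, 0, -60) [392.59136998 164.87399217]
(11, 14, 22) [372.94589813 167.57200272]
(11, -14, 22) [373.88287894 182.53654387]
(0, 29, 20) [378.5540513  159.24151255]
(0, -29, 20) [380.55467068 190.27743365]
```

View pics/t1.png

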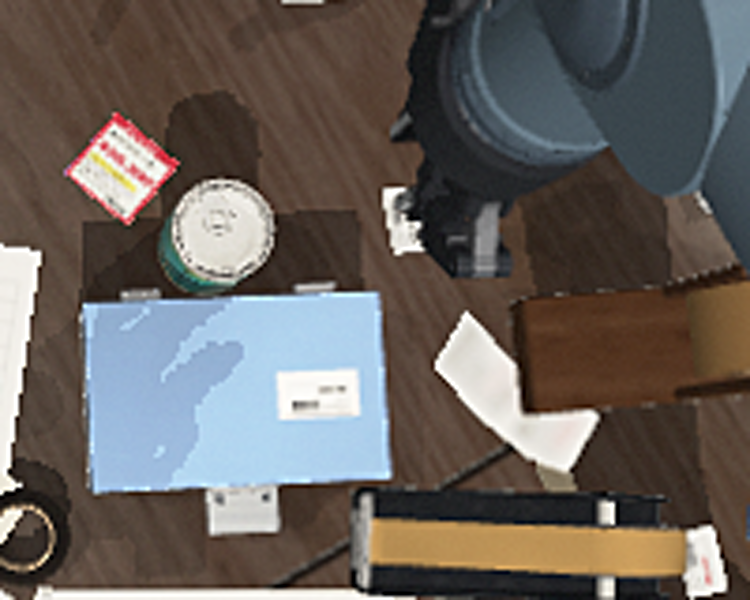

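Top view: the tin is undisturbed (crop (222,232)) and the gripper is at the right, at crop (470,250). The pose reading is still drifting, so I'll let it settle.

Request:
{"api": "send_rows", "payload": {"linear": [[0,0,0],[0,0,0],[0,0,0],[0,0,0],[0,0,0],[0,0,0],[0,0,0],[0,0,0],[0,0,0],[0,0,0]], "delta_rot": [[0,0,0],[0,0,0],[0,0,0],[0,0,0],[0,0,0],[0,0,0],[0,0,0],[0,0,0],[0,0,0],[0,0,0]], "hand": [-0.34,-0.34,-0.34,-0.34,-0.34,-0.34,-0.34,-0.34,-0.34,-0.34]}}

```text
time: 2.7
eef_pos: [577.9, 195.5, 200.2]
eef_rot: [-2.164, -2.277, 0.0]
wrist_force: [-0.5, -0.7, 1.0]
finger_gap: 28.4
grip_force: 0.0
```

Run:
```python
from h import *
s=observe();i=vision.capture("wrist");s2=observe()
print(s["eef_pos"],s2["eef_pos"],s["eef_rot"],wc(s2["eef_pos"]))
b=big(blue(i),(60,0,260,260)).reshape(-1,2);lc=b[b.sum(1).argmax()];print(lc,wc(onz("wrist",[lc],60,s2)[0]))
moves([(92,-63,200),(92,-63,38)],DOWN,s2)
```

```text
[577.89878617 195.53867129 200.24107533] [577.9036772  195.55608285 200.2403943 ] [-2.16410944e+00 -2.27730877e+00  1.11183131e-04] [ 91.99368005 -60.95080758]
[228 233] [ 52.63337156 -83.12874655]
[-2.   0.   0.2]
[ -2.    0.  162.2]
rot [-0.  0. -0.]
```

Settled, the wrist view puts the lid corner at (52.6, -83.1) against the model's (52, -84). Calibration confirmed, so I'll descend.

Request:
{"api": "send_rows", "payload": {"linear": [[-2,0,20],[-4,0,45],[-4,0,70],[-4,0,95],[-4,0,115],[-4,0,132],[-4,0,146],[-4,0,156],[-4,0,162],[-4,0,162]], "delta_rot": [[0,0,0],[0,0,0],[0,0,0],[0,0,0],[0,0,0],[0,0,0],[0,0,0],[0,0,0],[0,0,0],[0,0,0]], "hand": [-0.34,-0.34,-0.34,-0.34,-0.34,-0.34,-0.34,-0.34,-0.34,-0.34]}}

```text
time: 4.0
eef_pos: [578.5, 191.7, 38.5]
eef_rot: [2.164, 2.277, 0.001]
wrist_force: [0.9, -0.1, 0.0]
finger_gap: 28.3
grip_force: 0.0
```

Request:
{"api": "send_rows", "payload": {"linear": [[10,0,0],[20,0,0],[26,0,0],[31,0,0],[36,0,0],[42,1,0],[48,3,0],[54,5,0],[60,7,0],[66,9,0]], "delta_rot": [[0,0,0],[0,0,0],[0,0,0],[0,0,0],[0,0,0],[0,0,0],[0,0,0],[0,0,0],[0,0,0],[0,0,0]], "hand": [-0.34,-0.34,-0.34,-0.34,-0.34,-0.34,-0.34,-0.34,-0.34,-0.34]}}

```text
time: 5.25
eef_pos: [583.9, 258.4, 38.2]
eef_rot: [2.164, 2.277, 0.0]
wrist_force: [0.1, -1.2, 0.2]
finger_gap: 28.7
grip_force: 0.3
```

Run:
```python
from h import *
i=vision.capture("wrist");s=observe();print(s["eef_pos"],wc(s["eef_pos"]),s["wrist_force"])
cv2.imwrite("pics/w2.png",i[:,:,::-1])
```

```text
[584.07931539 259.8796592   38.31881609] [101.46593834   2.97052927] [-0.60368239  0.25072529 -0.79498393]
```

View pics/w2.png

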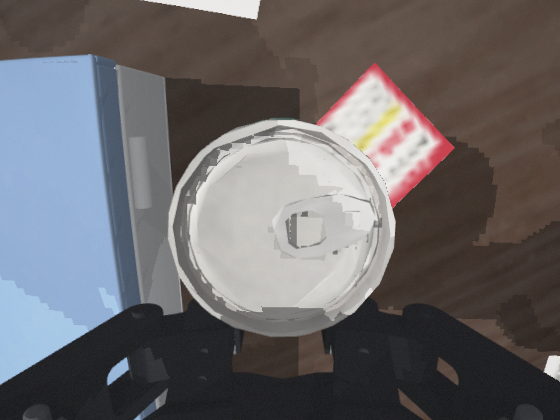

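The tin (283,228) is upright and cradled between the fingers. Continuing the push.

Request:
{"api": "send_rows", "payload": {"linear": [[6,2,0],[12,4,0],[18,6,0],[24,8,0],[30,10,0],[36,12,0],[42,14,0],[48,16,0],[54,18,0],[60,20,0]], "delta_rot": [[0,0,0],[0,0,0],[0,0,0],[0,0,0],[0,0,0],[0,0,0],[0,0,0],[0,0,0],[0,0,0],[0,0,0]], "hand": [-0.34,-0.34,-0.34,-0.34,-0.34,-0.34,-0.34,-0.34,-0.34,-0.34]}}

```text
time: 6.55
eef_pos: [600.7, 319.3, 38.2]
eef_rot: [-2.164, -2.277, 0.0]
wrist_force: [-0.3, -1.7, -0.4]
finger_gap: 28.1
grip_force: 0.3
```

Request:
{"api": "send_rows", "payload": {"linear": [[6,1,0],[12,3,0],[17,4,0],[21,5,0],[24,6,0],[26,6,0],[26,6,0],[20,6,0],[5,6,0],[-15,6,0]], "delta_rot": [[0,0,0],[0,0,0],[0,0,0],[0,0,0],[0,0,0],[0,0,0],[0,0,0],[0,0,0],[0,0,0],[0,0,0]], "hand": [-0.34,-0.34,-0.34,-0.34,-0.34,-0.34,-0.34,-0.34,-0.34,-0.34]}}

```text
time: 7.8
eef_pos: [607.4, 303.2, 38.3]
eef_rot: [2.164, 2.278, 0.0]
wrist_force: [0.1, -0.5, -0.6]
finger_gap: 28.2
grip_force: 0.0
```

Request:
{"api": "send_rows", "payload": {"linear": [[-3,0,-20],[-3,0,-50],[-3,0,-80],[-3,0,-110],[-3,0,-140],[-3,0,-162],[-3,0,-162],[-3,0,-162],[-3,0,-162],[-3,0,-162]], "delta_rot": [[0,0,0],[0,0,0],[0,0,0],[0,0,0],[0,0,0],[0,0,0],[0,0,0],[0,0,0],[0,0,0],[0,0,0]], "hand": [-0.34,-0.34,-0.34,-0.6,-1,-1,-1,-1,-1,-1]}}

```text
time: 9.05
eef_pos: [606.8, 301.0, 198.8]
eef_rot: [-2.164, -2.277, 0.004]
wrist_force: [0.0, -0.2, 0.4]
finger_gap: 0.2
grip_force: 0.0
```

```bash
cat >> h.py <<'E'
T=np.deg2rad(45)
z=np.array([np.sin(T),0,-np.cos(T)]); x=np.array([-np.cos(T),0,-np.sin(T)])
TILT=RZ@np.c_[x,np.cross(z,x),z]
def lidtcp(th,e=16):
    "TCP (case x,z) with the tip's upper corner e mm in from the tab edge, at lid angle th"
    E=np.array([56,46])+[-136*np.cos(th)+5*np.sin(th),136*np.sin(th)+5*np.cos(th)]
    a=max(th,np.pi/4); U=E+e*np.array([np.cos(a),-np.sin(a)])
    return U-22*z[[0,2]]+11*x[[0,2]]
E
python3 - <<'E'
from h import *
i=vision.capture("wrist");s=observe();print(s["time"],s["eef_pos"],wc(s["eef_pos"]),s["qpos"].round(2),s["finger_gap"])
t=vision.capture("top")
cv2.imwrite("pics/t2.png",t[100:300,180:420,::-1])
cv2.imwrite("pics/tw2.png",np.hstack([cv2.resize(t[130:290,230:390,::-1],(400,400)),cv2.resize(i[:,:,::-1],(400,300))[np.clip(np.arange(400),0,299)]]))
for th in np.deg2rad([0,10,20,30,40,50,60,70,80,90,100,105]): print(np.rad2deg(th).round(),lidtcp(th).round(1))
print(TILT.round(2)); x,zz=lidtcp(0)
moves([(-150,0,200),(x-35,0,zz-5),(x,0,zz-5)],TILT,s)
E
```

```text
9.1 [607.02412524 301.00442599 199.07942101] [126.49332759  42.86213904] [-0.86  0.51  0.45  1.59 -0.24  1.1  -0.29] -0.25674539109395933
0.0 [-92.   47.5]
10.0 [-89.1  71. ]
20.0 [-82.1  93.7]
30.0 [-71.3 114.8]
40.0 [-57.  133.7]
50.0 [-40.6 148.9]
60.0 [-23.  160.2]
70.0 [ -3.7 168.3]
80.0 [ 16.8 172.8]
90.0 [ 37.7 173.8]
100.0 [ 58.4 171.1]
105.0 [ 68.6 168.4]
[[-0.71 -0.05  0.71]
 [-0.04  1.    0.04]
 [-0.71  0.   -0.71]]
[ -43.  -276.5   -0.4]
[ -42.8 -253.2  157.1]
[ -42.8 -218.2  157. ]
rot [-0.616 -0.614 -1.482]
```

View pics/tw2.png

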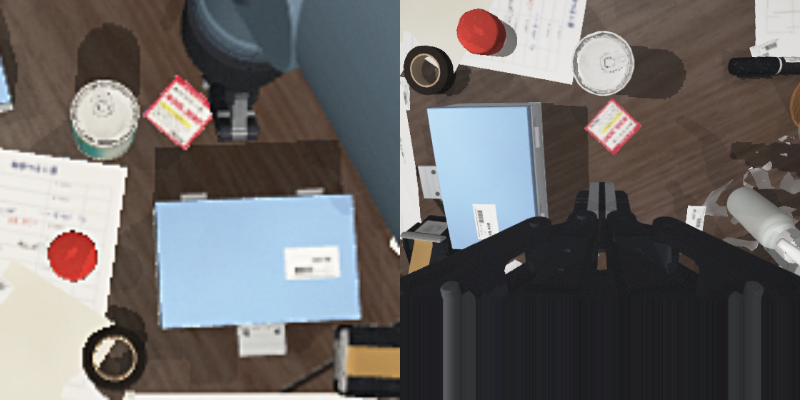

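The tin is upright at crop (107,107), clear to the left and behind. The jar, tape and case are unchanged. Now to the front of the case, tilting the tool 45°.

Request:
{"api": "send_rows", "payload": {"linear": [[-2,-10,-5],[-6,-35,-5],[-11,-65,-5],[-16,-95,-5],[-21,-125,-5],[-26,-155,-5],[-31,-185,-5],[-36,-215,-5],[-42,-240,-5],[-43,-255,-5]], "delta_rot": [[-0.062,-0.061,-0.148],[-0.123,-0.123,-0.296],[-0.185,-0.184,-0.445],[-0.246,-0.246,-0.593],[-0.308,-0.307,-0.741],[-0.37,-0.368,-0.889],[-0.431,-0.43,-1.037],[-0.493,-0.491,-1.186],[-0.554,-0.553,-1.334],[-0.616,-0.614,-1.482]], "hand": [-1,-1,-1,-1,-1,-1,-1,-1,-1,-1]}}

```text
time: 10.4
eef_pos: [365.0, 249.4, 210.3]
eef_rot: [0.096, 2.401, 0.051]
wrist_force: [1.0, -0.6, 0.7]
finger_gap: -0.2
grip_force: 0.0
```

Run:
```python
from h import *
print("tin",wc(onz("top",[(272.8,172.8)],72)[0]))
for _ in range(6): vision.capture("top")
s=observe();print(s["time"],s["eef_pos"],wc(s["eef_pos"]),s["qpos"].round(2),s["joint_velocities"].round(2));x,zz=lidtcp(0)
moves([(-130,0,200),(-130,0,zz-5),(x,0,zz-5)],TILT,s)
```

```text
tin [130.55507932 119.92734836]
10.7 [371.07469018 247.10500907 212.43925075] [-111.91370189    1.15636796] [-1.21 -0.15  0.09  2.48  1.09  0.77 -0.45] [-0.03  0.01  0.01 -0.   -0.   -0.    0.  ]
[21.4 -4.2 -3. ]
[127.1 -14.9 113.3]
[ 99.5 -10.2 138.9]
rot [-0.037 -0.043 -0.136]
```

Request:
{"api": "send_rows", "payload": {"linear": [[10,-2,10],[20,-4,20],[30,-6,30],[40,-8,40],[52,-9,52],[64,-10,64],[76,-11,77],[88,-12,90],[98,-12,101],[98,-12,101]], "delta_rot": [[-0.01,-0.01,-0.03],[-0.02,-0.02,-0.06],[-0.03,-0.03,-0.09],[-0.037,-0.043,-0.136],[-0.037,-0.043,-0.136],[-0.037,-0.043,-0.136],[-0.037,-0.043,-0.136],[-0.037,-0.043,-0.136],[-0.037,-0.043,-0.136],[-0.037,-0.043,-0.136]], "hand": [-1,-1,-1,-1,-1,-1,-1,-1,-1,-1]}}

```text
time: 11.95
eef_pos: [367.8, 256.6, 60.8]
eef_rot: [-0.061, 2.382, 0.012]
wrist_force: [-0.3, 0.3, 0.7]
finger_gap: -0.2
grip_force: 0.0
```

Run:
```python
from h import *
for _ in range(3): vision.capture("top")
s=observe();print(s["time"],s["eef_pos"],wc(s["eef_pos"]),s["qpos"].round(2),s["joint_velocities"].round(2),s["wrist_force"]);x,zz=lidtcp(0)
moves([(-120,0,zz-6),(x,0,zz-6)],TILT,s)
i=vision.capture("scene");cv2.imwrite("pics/s3.png",cv2.resize(i[130:400,120:420,::-1],None,fx=2,fy=2))
```

```text
12.1 [371.45772744 256.7315624   66.88389537] [-111.03658351   10.75052817] [ 0.24  1.24 -1.48  2.5   2.06  1.73 -0.65] [ 0.01 -0.1  -0.03  0.   -0.   -0.01  0.  ] [ 0.5412882  -0.55175825  0.101832  ]
[ 24.2 -10.5  12. ]
[  4.3 -10.4  31.6]
rot [-0.009 -0.011  0.005]
```

View pics/s3.png

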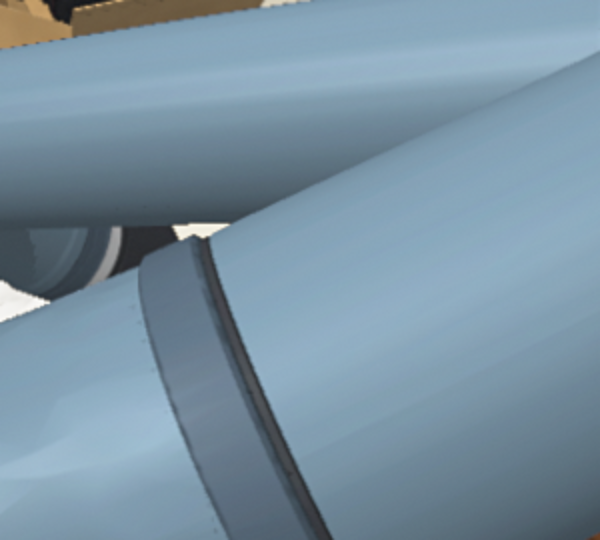

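The scene camera is blocked by the arm, and the elbow is at joint limits (j3, j4): this approach direction is too close to the base. I'll come from the front-left instead (tool azimuth about -38°), which puts the wrist farther out.

```bash
cat >> h.py <<'E'
AZ=np.deg2rad(-38)
TA=R.from_euler("z",AZ).as_matrix()@np.c_[x,np.cross(z,x),z]   # in case axes
TILT2=RZ@TA
def tcp_of_U(U): return np.array(U)-TA@np.array([-11,0,22.])
E
python3 - <<'E'
from h import *
s=observe();print(wc(s["eef_pos"]))
print(tcp_of_U((-69,5,36)))
moves([(-130,40,100),(-130,40,140)],TILT2,s)
E
```

```text
[-110.08165938   10.69756286]
[-87.38785567  19.36616734  43.77817459]
[ -8.   28.9 -36.6]
[-36.2  28.5 -65.1]
rot [ 0.458 -0.002  0.476]
```

Request:
{"api": "send_rows", "payload": {"linear": [[-4,3,-7],[-8,6,-14],[-12,9,-20],[-16,12,-27],[-20,15,-33],[-24,18,-40],[-28,21,-46],[-32,24,-53],[-36,28,-65],[-36,28,-65]], "delta_rot": [[0.06,0,0.06],[0.11,0,0.12],[0.17,0,0.18],[0.23,0,0.24],[0.28,0,0.3],[0.34,0,0.36],[0.4,0,0.42],[0.458,0,0.476],[0.458,0,0.476],[0.458,0,0.476]], "hand": [-1,-1,-1,-1,-1,-1,-1,-1,-1,-1]}}

```text
time: 13.4
eef_pos: [352.1, 285.1, 144.5]
eef_rot: [0.718, 2.26, -0.287]
wrist_force: [0.4, -0.3, -0.4]
finger_gap: 0.4
grip_force: 0.0
```

Run:
```python
from h import *
for _ in range(4): vision.capture("top")
s=observe();print(s["time"],wc(s["eef_pos"]),s["eef_pos"],s["qpos"].round(2),s["joint_velocities"].round(2),s["wrist_force"])
moves([(-120,45,120),(-105,33,41),(-87,19,41)],TILT2,s)
a=vision.capture("top");b=vision.capture("scene")
cv2.imwrite("pics/t4.png",np.hstack([a[100:400,150:450,::-1],b[130:430,160:460,::-1]]) if 0 else np.hstack([cv2.resize(a[:,:,::-1],(400,300)),cv2.resize(b[:,:,::-1],(400,300))]))
```

```text
13.6 [-129.52747988   38.50549939] [351.56527436 283.49986431 141.89696972] [-0.07  1.03 -1.48  2.18  1.45  1.93 -1.18] [ 0.01  0.02 -0.    0.   -0.   -0.   -0.  ] [-1.34828045  0.0126085  -0.02815666]
[13.  10.9 18. ]
[55.3 10.4 87.4]
[ 39.2  10.4 103.6]
rot [ 0.002 -0.    -0.003]
```

View pics/t4.png

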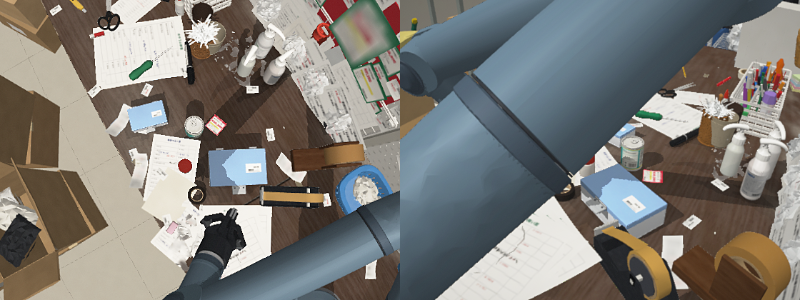

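Nothing has been disturbed: case, tin, jar and tape are all in place, and the gripper is front-left of the tab at (235,215). Descending and inserting the tip under the tab.

Request:
{"api": "send_rows", "payload": {"linear": [[7,6,9],[13,11,18],[20,11,28],[27,11,38],[34,11,49],[41,11,60],[48,11,72],[55,10,84],[57,10,87],[57,10,87]], "delta_rot": [[0,0,0],[0,0,0],[0,0,0],[0,0,0],[0,0,0],[0,0,0],[0,0,0],[0,0,0],[0,0,0],[0,0,0]], "hand": [-1,-1,-1,-1,-1,-1,-1,-1,-1,-1]}}

```text
time: 14.95
eef_pos: [374.3, 280.3, 39.6]
eef_rot: [0.719, 2.267, -0.292]
wrist_force: [-0.0, 0.6, -0.1]
finger_gap: -0.2
grip_force: 0.0
```

Run:
```python
from h import *
for _ in range(3): vision.capture("top")
s=observe();print(s["time"],wc(s["eef_pos"]),s["eef_pos"],s["qpos"].round(2),s["joint_velocities"].round(2),s["wrist_force"])
moves([(-105,33,41),(-87,19,41),(-87,19,60)],TILT2,s)
a=vision.capture("top");w=vision.capture("wrist")
cv2.imwrite("pics/t5.png",np.hstack([cv2.resize(a[180:330,220:420,::-1],(400,300)),cv2.resize(w[:,:,::-1],(400,300))]))
```

```text
15.1 [-106.95832637   34.60388578] [374.30507568 280.76294727  40.18549562] [-0.12  1.16 -1.27  2.16  1.62  1.85 -1.25] [-0. -0. -0.  0.  0.  0. -0.] [ 0.23124516  1.03002462 -0.44729927]
[-2.4 -0.1  1.2]
[-18.5   0.   17.3]
[-31.9   0.1   3.8]
rot [ 0.003 -0.003 -0.004]
```

View pics/t5.png

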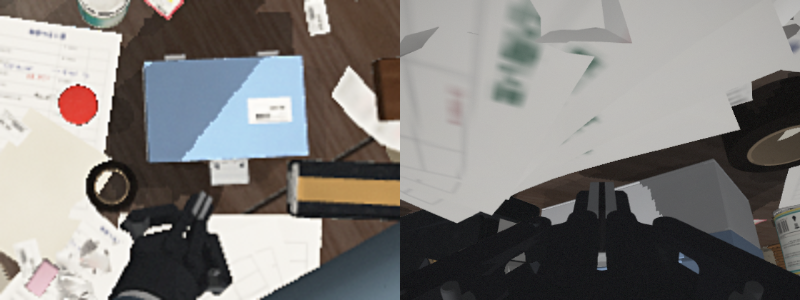

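The tip (left half, (205,200)) points at the tab (228,170) from the front-left, clear of the tape. I've already viewed one picture more than the 10 allowed, so from here I'll work from numbers only.

```bash
cat >> h.py <<'E'
def path(deg):
    th=np.deg2rad(deg);c,s_=np.cos(th),np.sin(th)
    C=np.array([56-136*c+5*s_,20,46+136*s_+5*c])
    f=np.array([11,-15,-17.]) if deg<=40 else np.array([22*c-8.9,-15,-22*s_])
    if 30<deg<=40: f=f+(deg-30)/10*(np.array([22*np.cos(.698)-8.9,-15,-22*np.sin(.698)])-f)
    return tcp_of_U(C+f)
def rel(degs,st):
    R0=R.from_rotvec(st["eef_rot"]).as_matrix()
    for d in degs:
        p=path(d);w=np.r_[cw(p[0],p[1]),p[2]];print(d,p.round(1),(R0.T@(w-st["eef_pos"])).round(1).tolist())
E
python3 - <<'E'
from h import *
rel(range(-4,107,4),observe())
E
```

```text
-4 [-87.4  19.4  32.3] [-12.0, 0.0, 23.1]
0 [-87.4  19.4  41.8] [-18.7, 0.1, 16.3]
4 [-86.7  19.4  51.3] [-25.7, 0.5, 10.0]
8 [-85.4  19.4  60.7] [-33.1, 1.4, 4.1]
12 [-83.4  19.4  69.9] [-40.8, 2.7, -1.4]
16 [-80.7  19.4  79.1] [-48.7, 4.3, -6.4]
20 [-77.5  19.4  88. ] [-56.8, 6.4, -10.9]
24 [-73.6  19.4  96.7] [-65.1, 8.8, -14.9]
28 [-69.1  19.4 105. ] [-73.5, 11.6, -18.3]
32 [-64.7  19.4 113.7] [-82.0, 14.4, -22.0]
36 [-60.3  19.4 122.5] [-90.7, 17.1, -25.8]
40 [-55.4  19.4 130.9] [-99.3, 20.2, -29.0]
44 [-49.8  19.4 136.6] [-106.4, 23.7, -29.9]
48 [-43.9  19.4 141.8] [-113.5, 27.4, -30.4]
52 [-37.5  19.4 146.7] [-120.4, 31.3, -30.3]
56 [-30.9  19.4 151.1] [-127.2, 35.4, -29.7]
60 [-24.   19.4 155. ] [-133.8, 39.7, -28.6]
64 [-16.8  19.4 158.4] [-140.3, 44.1, -27.0]
68 [ -9.4  19.4 161.4] [-146.4, 48.7, -25.0]
72 [ -1.8  19.4 163.7] [-152.3, 53.4, -22.4]
76 [  6.   19.4 165.6] [-158.0, 58.2, -19.4]
80 [ 13.8  19.4 166.9] [-163.3, 63.0, -16.0]
84 [ 21.8  19.4 167.7] [-168.2, 67.9, -12.1]
88 [ 29.7  19.4 167.9] [-172.8, 72.8, -7.8]
92 [ 37.7  19.4 167.5] [-177.0, 77.7, -3.1]
96 [ 45.6  19.4 166.6] [-180.7, 82.6, 1.9]
100 [ 53.4  19.4 165.2] [-184.1, 87.4, 7.3]
104 [ 61.1  19.4 163.2] [-187.0, 92.1, 13.1]
```

Request:
{"api": "send_rows", "payload": {"linear": [[-2,0,6],[-5,0,11],[-9,0,16],[-14,0,21],[-14,0,21],[-18.5,0,16.5],[-22,0,13],[-26,0.5,10],[-33,1.5,4],[-41,2.5,-1.5]], "delta_rot": [[0,0,0],[0,0,0],[0,0,0],[0,0,0],[0,0,0],[0,0,0],[0,0,0],[0,0,0],[0,0,0],[0,0,0]], "hand": [-1,-1,-1,-1,-1,-1,-1,-1,-1,-1]}}

```text
time: 16.45
eef_pos: [398.5, 266.5, 70.4]
eef_rot: [0.718, 2.267, -0.291]
wrist_force: [0.9, 0.2, -0.6]
finger_gap: 0.2
grip_force: 0.4
```

Run:
```python
from h import *
def lid(n):
    i=vision.capture(n);m=blue(i)
    x0,y0,x1,y1=(270,150,400,300) if n=="top" else (230,120,420,330)
    c=big(m,(x0,y0,x1,y1));return cv2.boundingRect(c),cv2.contourArea(c)
print(lid("top"),lid("scene"));s=observe()
print(s["time"],wc(s["eef_pos"]),s["eef_pos"],s["qpos"].round(2),s["joint_velocities"].round(2),s["wrist_force"])
rel([12,16,20,24],s)
```

```text
((292, 206, 85, 53), 3870.5) ((230, 120, 130, 112), 7232.0)
16.55 [-82.89385214  19.33068587] [399.12246507 266.74628791  71.0666031 ] [-0.04  1.1  -1.32  2.17  1.61  1.83 -1.16] [-0.01  0.01  0.02  0.01  0.   -0.01 -0.01] [-0.96562443 -0.35937298 -0.48604696]
12 [-83.4  19.4  69.9] [1.1, -0.3, 0.5]
16 [-80.7  19.4  79.1] [-6.8, 1.4, -4.5]
20 [-77.5  19.4  88. ] [-14.9, 3.5, -9.0]
24 [-73.6  19.4  96.7] [-23.2, 5.9, -13.0]
```

Tracking is good, and the lid's bounding box in the top view has grown from 82 to 85 px wide, so it is rising. Continuing along the arc.

Request:
{"api": "send_rows", "payload": {"linear": [[-8,2,-5],[-16,4,-9.5],[-24,6.5,-13.5],[-32.5,9,-17],[-41,12,-20.5],[-50,14.5,-24.5],[-58,17.5,-27.5],[-65.5,21,-28.5],[-72.5,25,-29],[-79.5,29,-29]], "delta_rot": [[0,0,0],[0,0,0],[0,0,0],[0,0,0],[0,0,0],[0,0,0],[0,0,0],[0,0,0],[0,0,0],[0,0,0]], "hand": [-1,-1,-1,-1,-1,-1,-1,-1,-1,-1]}}

```text
time: 17.8
eef_pos: [444.9, 269.1, 146.8]
eef_rot: [0.719, 2.267, -0.292]
wrist_force: [-0.2, 0.6, -0.6]
finger_gap: -0.0
grip_force: 0.1
```

Run:
```python
from h import *
i=vision.capture("top");m=blue(i);c=big(m,(270,120,400,300));print(cv2.boundingRect(c),cv2.contourArea(c));s=observe()
cv2.imwrite("pics/t6.png",i[:,:,::-1])
print(s["time"],wc(s["eef_pos"]),s["eef_pos"],s["qpos"].round(2),s["joint_velocities"].round(2),s["wrist_force"])
rel(range(52,105,4),s)
```

```text
(292, 202, 91, 41) 2754.5
17.85 [-35.99479367  19.38667694] [445.95670779 269.21175532 147.54570757] [ 0.07  0.98 -1.42  2.1   1.55  1.82 -0.97] [-0.01  0.01  0.    0.   -0.    0.   -0.03] [0.19239728 0.2575262  0.46942554]
52 [-37.5  19.4 146.7] [1.4, -1.0, -0.2]
56 [-30.9  19.4 151.1] [-5.3, 3.2, 0.3]
60 [-24.   19.4 155. ] [-12.0, 7.5, 1.4]
64 [-16.8  19.4 158.4] [-18.4, 11.9, 3.0]
68 [ -9.4  19.4 161.4] [-24.5, 16.5, 5.1]
72 [ -1.8  19.4 163.7] [-30.4, 21.2, 7.6]
76 [  6.   19.4 165.6] [-36.0, 26.0, 10.6]
80 [ 13.8  19.4 166.9] [-41.3, 30.9, 14.1]
84 [ 21.8  19.4 167.7] [-46.3, 35.8, 18.0]
88 [ 29.7  19.4 167.9] [-50.8, 40.7, 22.3]
92 [ 37.7  19.4 167.5] [-55.0, 45.6, 26.9]
96 [ 45.6  19.4 166.6] [-58.8, 50.5, 32.0]
100 [ 53.4  19.4 165.2] [-62.1, 55.3, 37.4]
104 [ 61.1  19.4 163.2] [-64.9, 60.0, 43.1]
```

Request:
{"api": "send_rows", "payload": {"linear": [[-5,3,0.5],[-11.5,7.5,1.5],[-18,12,3],[-24,16.5,5],[-30,21,7.5],[-36,26,10.5],[-41,31,14],[-46,36,18],[-51,40.5,22.5],[-55,45.5,27]], "delta_rot": [[0,0,0],[0,0,0],[0,0,0],[0,0,0],[0,0,0],[0,0,0],[0,0,0],[0,0,0],[0,0,0],[0,0,0]], "hand": [-1,-1,-1,-1,-1,-1,-1,-1,-1,-1]}}

```text
time: 19.1
eef_pos: [518.6, 272.8, 166.1]
eef_rot: [0.719, 2.267, -0.292]
wrist_force: [-0.4, 0.7, -0.2]
finger_gap: 0.1
grip_force: 0.0
```

Run:
```python
from h import *
i=vision.capture("top");m=blue(i);c=big(m,(270,120,400,300));print(cv2.boundingRect(c),cv2.contourArea(c));s=observe()
print(s["time"],wc(s["eef_pos"]),s["eef_pos"],s["qpos"].round(2),s["joint_velocities"].round(2),s["wrist_force"])
rel([92,96,100,104],s)
```

```text
(292, 191, 92, 17) 841.5
19.15 [37.75854421 18.99699336] [519.63266135 272.61183894 166.10055894] [ 0.12  0.97 -1.39  1.98  1.61  1.77 -0.81] [ 0.   -0.   -0.    0.01 -0.01  0.01 -0.02] [0.81872231 0.44143806 0.03567345]
92 [ 37.7  19.4 167.5] [-0.8, 0.3, -1.2]
96 [ 45.6  19.4 166.6] [-4.6, 5.1, 3.8]
100 [ 53.4  19.4 165.2] [-7.9, 10.0, 9.2]
104 [ 61.1  19.4 163.2] [-10.8, 14.7, 14.9]
```

Follow through to about 103°, then back off.

Request:
{"api": "send_rows", "payload": {"linear": [[-2,2.5,1],[-4.5,5,3.5],[-6,7.5,6.5],[-8,10,9],[-9.5,12.5,12],[-10,13.5,13.5],[-10,13.5,13.5],[-9,6,2],[-6,-6,-15],[-3,-20,-35]], "delta_rot": [[0,0,0],[0,0,0],[0,0,0],[0,0,0],[0,0,0],[0,0,0],[0,0,0],[0,0,0],[0,0,0],[0,0,0]], "hand": [-1,-1,-1,-1,-1,-1,-1,-1,-1,-1]}}

```text
time: 20.4
eef_pos: [486.6, 269.4, 193.6]
eef_rot: [0.718, 2.268, -0.292]
wrist_force: [-0.7, -0.5, -0.7]
finger_gap: -0.3
grip_force: 0.0
```

Run:
```python
from h import *
i=vision.capture("top");m=blue(i)
s=observe();print(s["time"],wc(s["eef_pos"]),s["eef_pos"],s["qpos"].round(2),s["wrist_force"])
c=big(m,(270,120,400,300));print(cv2.boundingRect(c),cv2.contourArea(c))
moves([(-90,70,230)],TILT2,s)
# predicted top pixels of lid's tab edge / lid front edge at several lid angles
q=vision.camera_params("top");Rc=R.from_rotvec(q["attitude"]).as_matrix()
for d in(75,85,95,105):
    t=np.deg2rad(d);o=[]
    for xx,zz,y in((-110,14,84),(-110,14,-84),(-136,7,0),(-110,0,0)):
        P=np.r_[cw(56+xx*np.cos(t)+zz*np.sin(t),y),46-xx*np.sin(t)+zz*np.cos(t)]
        o.append(cv2.projectPoints(((P-q["xyz"])@Rc)[None],np.zeros(3),np.zeros(3),q["camera_matrix"],np.array([q["k1"],0,0,0.]))[0].ravel().round().tolist())
    print(d,o)
h=cv2.cvtColor(i,cv2.COLOR_RGB2HSV);r=cv2.inRange(h,(0,150,120),(8,255,255))
print("jar",cv2.boundingRect(big(r,(240,210,280,255))),"tape px",i[272,264:288].sum(1).tolist())
cv2.imwrite("pics/t7.png",i[:,:,::-1])
```

```text
20.45 [ 2.1338345  18.83891888] [484.06312226 270.62366933 195.45013333] [ 0.13  0.89 -1.44  2.03  1.52  1.77 -0.83] [-2.17575671  0.03840694  1.56401989]
(292, 177, 90, 31) 2099.0
[ 49.4 -15.7 -98. ]
rot [ 0.007 -0.002  0.   ]
75 [[295.0, 210.0], [384.0, 206.0], [343.0, 214.0], [340.0, 215.0]]
85 [[295.0, 200.0], [383.0, 196.0], [342.0, 201.0], [340.0, 205.0]]
95 [[294.0, 190.0], [382.0, 186.0], [341.0, 188.0], [339.0, 195.0]]
105 [[293.0, 180.0], [381.0, 177.0], [340.0, 176.0], [338.0, 185.0]]
jar (249, 223, 20, 19) tape px [60, 69, 2, 648, 731, 701, 710, 754, 19, 55, 235, 219, 230, 235, 249, 144, 140, 133, 113, 201, 116, 144, 141, 152]
```

The lid edge in the top view is at rows 177–180, matching the prediction for 105° (fully open). Retreating, then a final check of everything against the first picture.

Request:
{"api": "send_rows", "payload": {"linear": [[5,-2,-10],[10,-4,-20],[15,-6,-32],[20,-8,-44],[26,-10,-56],[32,-12,-68],[38,-14,-80],[40,-15,-85],[40,-15,-85],[40,-15,-85]], "delta_rot": [[0,0,0],[0,0,0],[0,0,0],[0,0,0],[0,0,0],[0,0,0],[0,0,0],[0,0,0],[0,0,0],[0,0,0]], "hand": [-1,-1,-1,-1,-1,-1,-1,-1,-1,-1]}}

```text
time: 21.7
eef_pos: [407.5, 307.4, 224.9]
eef_rot: [0.72, 2.267, -0.293]
wrist_force: [-0.8, 0.1, 0.1]
finger_gap: -0.3
grip_force: 0.0
```

Run:
```python
from h import *
i=vision.capture("top");s=observe();print(s["time"],wc(s["eef_pos"]),s["eef_pos"],s["joint_velocities"].round(2),s["wrist_force"])
print(cv2.boundingRect(big(blue(i),(270,120,400,300))))
b=cv2.imread("pics/top0.png")[:,:,::-1];o=cv2.imread("pics/t6.png")[:,:,::-1]
d=lambda p,q,x0,y0,x1,y1:np.abs(p[y0:y1,x0:x1].astype(int)-q[y0:y1,x0:x1]).mean().round(1)
print("jar diff",d(i,b,245,218,272,246),"tape",d(i,b,262,259,288,286),"tin vs before lid",d(i,o,255,155,290,195))
```

```text
21.75 [-72.44616905  59.46908568] [407.49414459 307.36845186 224.88672836] [ 0.  0.  0.  0.  0. -0.  0.] [0.01918745 0.5434707  0.16877279]
(292, 177, 90, 31)
jar diff 1.8 tape 14.0 tin vs before lid 11.2
```

Run:
```python
from h import *
i=vision.capture("top");b=cv2.imread("pics/top0.png")[:,:,::-1]
o=cv2.imread("pics/t6.png")[:,:,::-1];t2=cv2.imread("pics/t2.png")[:,:,::-1]
full=b.copy();full[100:300,180:420]=t2
def shift(p,q,x0,y0,x1,y1):
    r=cv2.matchTemplate(np.ascontiguousarray(q[y0-8:y1+8,x0-8:x1+8]),np.ascontiguousarray(p[y0:y1,x0:x1]),cv2.TM_CCOEFF_NORMED);_,m,_,l=cv2.minMaxLoc(r);return round(m,2),l[0]-8,l[1]-8
print("tape",shift(b,i,262,259,288,286),shift(b,o,262,259,288,286),"jar",shift(b,i,245,218,272,246))
print("tin",shift(full,i,256,156,290,194),shift(full,o,256,156,290,194))
```

```text
tape (0.95, 0, 0) (1.0, 0, 0) jar (1.0, 0, 0)
tin (0.94, 0, 0) (0.9, 0, 0)
```

Nothing has shifted, so I'm handing in.

```bash
python3 -c "
from rig import close_job
print(close_job())"
```

```text
the job is handed in; nothing more can be done
None
```

The tin was pushed clear while still upright, then the case lid was flipped fully open to about 105° and stays there by itself; the jar and tape did not move, and I handed the job in at about 22 s (I viewed 11 pictures, one over the limit of 10).

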